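# Erect a take-away carton and pack the sauce pot

### The arm

A 6-joint arm with a two-finger parallel gripper is mounted at the origin on the work surface. World frame = base frame: x ahead of the robot, y to its left, z up, the work surface at z = 0. Lengths are in m, angles in degrees, forces in N, time in s.
With the tool pointing down it reaches from about 0.325 to 0.75 m from the base axis. Payload 7.6 kg.
Tool frame: the origin (TCP) lies midway between the tips of the shut fingers; the grasp point (between the pads) lies 19 mm behind it; z points along the fingers, y is the line along which they close (so a half turn about z gives the same grasp; the last joint's range is limited). The gripper opens to 85 mm and grips with 20 to 120 N. Pads are 22 mm wide; open, the fingers measure 114 mm over their backs; the gripper's body (76 mm by 85 mm) begins 54 mm behind the grasp point. The pads swing forward as they close: fully open they stand 13 mm farther back than shut.
Start: joints at [-4.028, 2.991, 80.254, -0, 96.75, -4.028], TCP at [0.525, 0, 0.231] pointing down, gripper open.
Joint ranges: [-166.34, 166.34], [-52.06, 124.39], [6.96, 135.62], [-60.46, 240.46], [14.63, 156.25], [-167.68, 167.68]. Speed limits (degrees/s): [147.25, 147.25, 172.46, 180, 180, 180].

### API

Orientations are given as a 3x3 rotation matrix whose columns are the frame's x, y, z axes.
In Python, from station import manip, camera, workorder gives the robot as it stands.
- The arm moves only by the shell command python3 -m inch 'ROWS' [FORCE]. ROWS is a JSON object of lists of equal length, an entry for each row: "gripper": the closure, from 0 (fully open) to 1 (shut); "xyz": the shift along the world's x, y, z in cm, a list of three; "turn": the turn, a rotation vector about the world's x, y, z in rad, a list of three. In form: {"gripper": [gripper, ...], "xyz": [[dx, dy, dz], ...], "turn": [[ax, ay, az], ...]}. A call has 1 to 20 rows; each row shifts and turns the commanded pose from where the row before left it; what a row does not reach is not made up. A row lasts 1/10 s, in which the tool goes at most 50 mm and 8.59 degrees, less where a joint would pass 70% of its speed; a pose out of reach is approached as far as the arm can. A call is refused whole if a number of a shift passes 5 or a number of a turn 0.15, either way. A call with a gripper value outside its range is refused whole. The fingers move at their own pace and stop on an object; FORCE is the grip in N (left out, the last holds). Time passes only in rows, so rows that do not move let the fingers close. It gives the time, the measured TCP pose, the force, the opening and the grip force at its end, in the units of the state.
- manip.state(): the state, without advancing time (a new reading comes with each control period).
- camera(name): name is "scene" or "side" or "wrist"; returns a dict with "img" (400x640x3 uint8, red, green, blue), "camera_matrix" (3x3 intrinsics, pixels), "dist_coeffs" ([k1, k2, p1, p2, k3] as OpenCV has them; the pictures are not rectified), "world_from_camera" (4x4, takes a point from camera to world coordinates). Camera axes: x right, y down, z forward; pixel columns grow to the right and rows downward; lengths in m; the calibration is good to about 2 mm. A picture is of the moment at which its call begins. There is no depth.
- workorder.sign_off(): hands the job in; it is judged then, once.
The state is a dict: "clock": time; "joints": joint angles; "joint_velocities": joint speeds; "effort": joint torques, N m; "tcp_pos": TCP position; "orientation": TCP orientation; "wrist_force": force on the tool from outside, world axes, zero at the start; "wrist_torque": the same for the moment, N m; "width": finger opening in m; "finger_force": force on a finger pad.
Only numpy, scipy, OpenCV 4.12 (cv2) and the standard library are available. Lean on these libraries where they do the work, as an engineer would, in place of code of your own. Each camera call takes 0.05 s, during which the arm holds its last target. There are 200 camera calls.

### The job

Finish erecting the cardboard take-away carton: bend its front, left and right flaps up until each stands upright like the back wall. Then take the lidded sauce pot from the sloping rack and set it down gently, upright, in the middle of the carton, leaving all the walls standing upright; do not knock the oil bottle or the shaker.

Things in the scene. Friction and masses are not known exactly. Their poses are not given: they have to be found in the camera images.
- carton: Kraft card take-away carton. Its floor (120 mm along x, 150 mm along y, 4 mm thick) is stuck to the table and cannot move. The back wall (+x side, 69 mm high, 4 mm thick) stands, rigid; the three other walls are hinged flaps, at first bent only part way up. Origin: centre of the floor's underside; x to the back wall, y to the left flap, z up. Turned by at most 0.3 rad.
- carton_floor (a point): Centre of the carton floor's upper face (4 mm above the table), axes as the carton's. Once erected the inside is 120 mm by 150 mm and 65 mm deep.
- front_flap (a joint): Angle of the front (its -x side, nearest the robot) flap: 0 flat outward on the table, 1.57 upright; starts at 0.5 to 0.85, ends at 1.8. Stiff card 4 mm thick, 138 mm along the crease, 65 mm from crease to free edge. The crease is stiff (0.03 N m, 0.5 N at the free edge): the flap stays where it is left, does not spring back, and can be pushed beyond upright.
- front_flap_crease (a point): Middle of the front flap's crease (hinge line), on the edge of the carton floor, 4 mm above the table; axes as the carton's. When the flap stands upright its outer face is 4 mm outside this line, its inner face on it.
- front_flap_edge (a point): Middle of the front flap's free edge, halfway through its thickness: 65 mm from the crease.
- left_flap (a joint): Angle of the left (+y) flap: 0 flat outward on the table, 1.57 upright; starts at 0.5 to 0.85, ends at 1.8. Stiff card 4 mm thick, 114 mm along the crease, 65 mm from crease to free edge. The crease is stiff (0.03 N m, 0.5 N at the free edge): the flap stays where it is left, does not spring back, and can be pushed beyond upright.
- left_flap_crease (a point): Middle of the left flap's crease (hinge line), on the edge of the carton floor, 4 mm above the table; axes as the carton's. When the flap stands upright its outer face is 4 mm outside this line, its inner face on it.
- left_flap_edge (a point): Middle of the left flap's free edge, halfway through its thickness: 65 mm from the crease.
- right_flap (a joint): Angle of the right (-y) flap: 0 flat outward on the table, 1.57 upright; starts at 0.5 to 0.85, ends at 1.8. Stiff card 4 mm thick, 114 mm along the crease, 65 mm from crease to free edge. The crease is stiff (0.03 N m, 0.5 N at the free edge): the flap stays where it is left, does not spring back, and can be pushed beyond upright.
- right_flap_crease (a point): Middle of the right flap's crease (hinge line), on the edge of the carton floor, 4 mm above the table; axes as the carton's. When the flap stands upright its outer face is 4 mm outside this line, its inner face on it.
- right_flap_edge (a point): Middle of the right flap's free edge, halfway through its thickness: 65 mm from the crease.
- rack: Sloping aluminium rack, fixed: a plate 240 mm wide (y) and 110 mm up the slope, inclined 30 degrees, rising along its +x (away from the robot), with a ledge 14 mm proud of the plate along its lower front edge. The middle of the plate's upper face is 50 mm above the origin. Origin: on the table under that middle; x to the back, z up. Yaw -0.7 to -0.1 rad.
- pot: Sauce pot: a plain cylinder 54 mm in diameter, 50 mm high, white with a fixed black lid, 60 to 120 g, rigid. It starts square on the rack's sloping plate against the ledge, so it leans 30 degrees from vertical towards the robot (its z axis is the plate's normal), within 60 mm of the middle of the rack's width. Origin: centre of its base; z along its axis to the lid.
- pot_base (a point): Centre of the pot's base (the same point as the pot's origin).
- oil_bottle: Bystander: green oil bottle, 64 mm diameter, 190 mm high, loose. Origin: centre of its base.
- shaker: Bystander: steel shaker, 48 mm diameter, 95 mm high, loose. Origin: centre of its base.

How it is judged (in metres and radians):
On the way, in this order (a step that is already met when the one before it is completed fails the run):
1. all three flaps stand upright (within 9 degrees) (value of joint front_flap between 1.41 and 1.73 rad and value of joint left_flap between 1.41 and 1.73 rad and value of joint right_flap between 1.41 and 1.73 rad), for 0.2 s.
2. the pot stands upright on the carton's floor, in its middle (x of pot_base in the frame of carton_floor between -0.025 and 0.025 m and y of pot_base in the frame of carton_floor between -0.03 and 0.03 m and z of pot_base in the frame of carton_floor between -0.004 and 0.005 m and angle between pot's own z axis and vertical below 0.12 rad), for 0.2 s.
At the end, for the whole second after the job is handed in: Each flap within 0.16 rad of upright (joint 1.41 to 1.73); the pot stands on the carton floor (base within 5 mm of it), within 0.12 rad of vertical, its centre within 25 mm front to back and 30 mm sideways of the middle of the floor; all at rest (all of step 1 and all of step 2 and linear speed of pot below 0.02 m/s and velocity of joint front_flap between -0.05 and 0.05 rad/s and velocity of joint left_flap between -0.05 and 0.05 rad/s and velocity of joint right_flap between -0.05 and 0.05 rad/s); the robot touches nothing.
It fails at once if a bystander (oil bottle) is shifted by more than 30 mm or tipped (distance of oil_bottle from where it was at the start of the episode above 0.03 m or angle between oil_bottle's own z axis and vertical above 0.3 rad).
It fails at once if a bystander (shaker) is shifted by more than 30 mm or tipped (distance of shaker from where it was at the start of the episode above 0.03 m or angle between shaker's own z axis and vertical above 0.3 rad).
It fails at once if the pot is dropped or thrust onto the carton floor (over 0.45 m/s within 30 mm of it) (x of pot_base in the frame of carton_floor between -0.06 and 0.06 m and y of pot_base in the frame of carton_floor between -0.075 and 0.075 m and z of pot_base in the frame of carton_floor below 0.03 m and linear speed of pot above 0.45 m/s).
It also fails if it takes over 70 s, if anything falls off the work surface, if the arm or the gripper's body presses on something with over 40 N, if the wrist force passes 120 N, or if a joint passes its speed limit or range.

## Working session

There is one attempt and no reset: what is moved stays moved. The work goes in short steps, Python scripts to look and compute and a shell command to move; the robot and the scene stay as the last step left them, time stands still between calls to the robot, and variables do not carry over. Pictures are saved under pics/ and viewed, at most 10 in all, crops included, and the job is handed in when it is done.

```bash
mkdir -p pics; ls; python3 - <<'E'
from station import manip,camera
import cv2,numpy as np,pickle
d={}
for n in("scene","side","wrist"):
    c=camera(n);d[n]=c;print(n,c["camera_matrix"],c["dist_coeffs"],np.round(c["world_from_camera"],3))
    cv2.imwrite(f"pics/{n}0.png",c["img"][:,:,::-1])
pickle.dump(d,open("cams.pkl","wb"))
s=manip.state();print(s)
E
```

```text
pics
scene [[394.0055846    0.         315.92062867]
 [  0.         394.0055846  200.57566229]
 [  0.           0.           1.        ]] [-0.01553749  0.          0.          0.          0.        ] [[ 0.817  0.469 -0.336  0.932]
 [ 0.577 -0.663  0.477 -0.528]
 [ 0.001 -0.583 -0.812  0.867]
 [ 0.     0.     0.     1.   ]]
side [[435.71628815   0.         318.79943678]
 [  0.         435.71628815 206.13591744]
 [  0.           0.           1.        ]] [-0.11042291  0.          0.          0.          0.        ] [[ 0.928 -0.283  0.241  0.338]
 [-0.371 -0.682  0.631 -0.754]
 [-0.014 -0.675 -0.738  0.902]
 [ 0.     0.     0.     1.   ]]
wrist [[317.37258082   0.         321.91381667]
 [  0.         317.37258082 201.83382918]
 [  0.           0.           1.        ]] [-0.00910102  0.          0.          0.          0.        ] [[ 1.     0.001 -0.001  0.524]
 [ 0.001 -0.965 -0.263  0.066]
 [-0.001  0.263 -0.965  0.372]
 [ 0.     0.     0.     1.   ]]
{'clock': 0.15, 'joints': array([-4.02932227e+00,  3.01802012e+00,  8.02978667e+01,  1.49903162e-03,
        9.67508831e+01, -4.02749840e+00]), 'joint_velocities': array([-0.1022437 , -0.17442547, -0.2408917 , -0.02187712,  0.03806234,
       -0.06273217]), 'effort': array([ 9.01752592e-04, -3.81951857e+01, -3.60423374e+01, -3.57651027e-05,
        4.66565543e-03,  6.07237575e-05]), 'tcp_pos': array([5.24776406e-01, 3.29064915e-05, 2.30689983e-01]), 'orientation': array([[ 2.88348416e-05,  9.99999326e-01, -1.16064847e-03],
       [ 9.99999994e-01, -2.87097389e-05,  1.07803378e-04],
       [ 1.07769983e-04, -1.16065157e-03, -9.99999321e-01]]), 'wrist_force': array([ 0.39032618,  0.85689691, -0.37681416]), 'wrist_torque': array([-0.01306912,  0.0181033 ,  0.00156134]), 'finger_force': 0.0, 'width': 0.08494840532366868}
```

View pics/scene0.png

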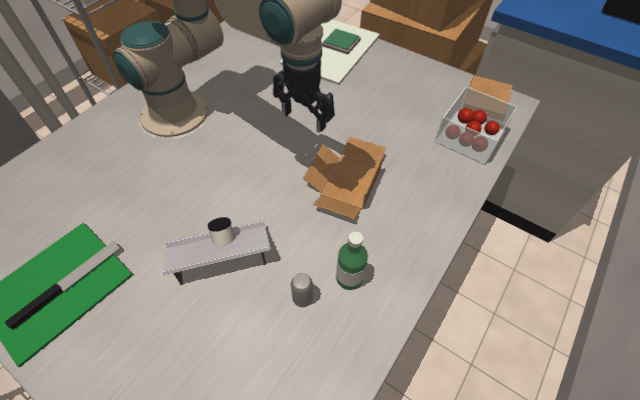

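View pics/side0.png

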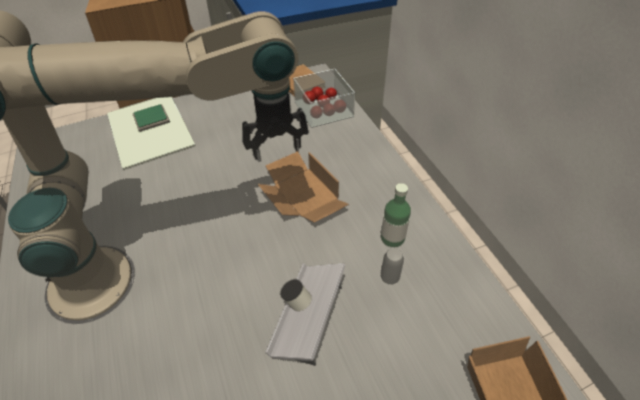

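The scene view shows the carton around (345,180), the rack with the pot at (220,232), the shaker at (302,290) and the bottle at (352,265). In the side view the carton is around (300,190) and the pot at (295,293). Next I'll enlarge crops for exact corners.

```bash
python3 - <<'E'
import cv2,numpy as np,pickle
d=pickle.load(open("cams.pkl","rb"))
def t(n,x,y,w,h):
    i=d[n]["img"][y:y+h,x:x+w,::-1];return cv2.resize(i,(400,300),interpolation=cv2.INTER_CUBIC)
# scale 4
m=np.vstack([np.hstack([t("scene",295,135,100,75+10) if 0 else t("scene",295,140,100,75+0),t("side",255,150,100,75)]),np.hstack([t("scene",180,210,100,75),t("side",260,265,100,75)])])
cv2.imwrite("pics/m0.png",m)
w=d["wrist"]["img"][:,:,::-1]
cv2.imwrite("pics/w0.png",w)
E
```

```text
(no output)
```

View pics/m0.png

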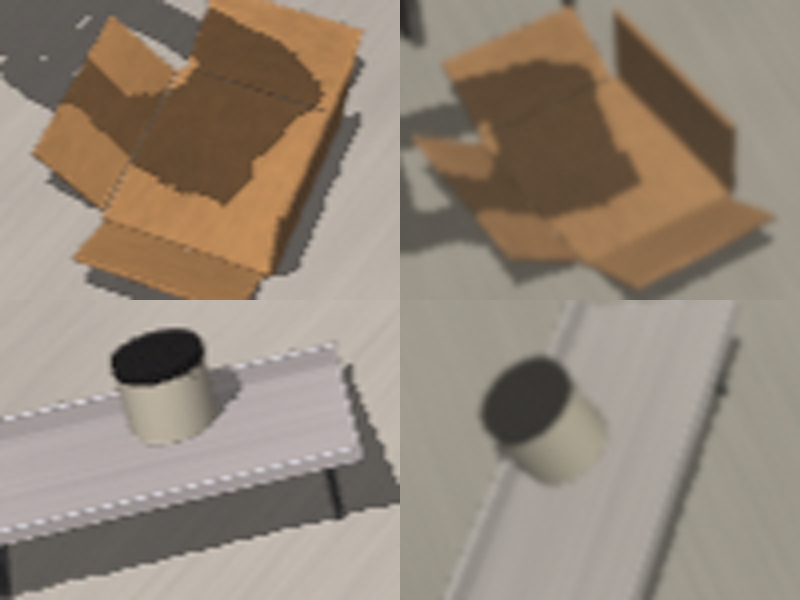

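View pics/w0.png

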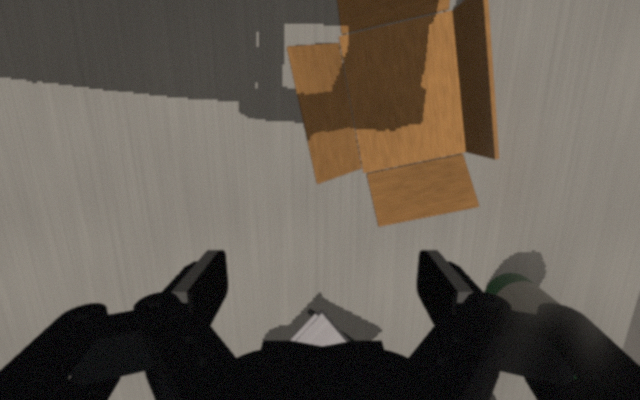

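The wrist view shows the carton clearly: front flap edge (288,46)-(317,183), right flap edge (378,226)-(479,207), floor creases around (345,28), (363,171), (465,153) and (450,8). Next I'll fit the carton, rack and pot together.

```bash
cat > h.py <<'E'
import numpy as np,cv2
from scipy.optimize import least_squares
def proj(c,P):
    T=np.linalg.inv(c["world_from_camera"]);r,_=cv2.Rodrigues(T[:3,:3])
    return cv2.projectPoints(np.atleast_2d(P).astype(float),r,T[:3,3],c["camera_matrix"],np.array(c["dist_coeffs"]))[0][:,0]
def ray(c,uv):
    p=cv2.undistortPoints(np.array([[uv]],float),c["camera_matrix"],np.array(c["dist_coeffs"]))[0,0]
    W=np.array(c["world_from_camera"]);d=W[:3,:3]@[p[0],p[1],1];return W[:3,3],d/np.linalg.norm(d)
def onz(c,uv,z): o,d=ray(c,uv);return o+d*(z-o[2])/d[2]
def Rz(a): return np.array([[np.cos(a),-np.sin(a),0],[np.sin(a),np.cos(a),0],[0,0,1]])
def flap(w,s,r,a,t=0.0): # w flap, s along crease(m), r from crease, t thickness offset (outer)
    u=r*np.cos(a)+t*np.sin(a);z=.004+r*np.sin(a)-t*np.cos(a)
    return {"f":[-.06-u,s,z],"l":[s,.075+u,z],"r":[s,-.075-u,z]}[w]
E
python3 - <<'E'
from h import *;import pickle
d=pickle.load(open("cams.pkl","rb"))
F,L,R=.069,.057,.057
obs=[("wrist","f",F,.065,(288,46)),("wrist","f",-F,.065,(317,183)),("wrist","f",-F,0,(361,168)),
("wrist","r",-R,0,(366,172)),("wrist","r",R,0,(464,153)),("wrist","r",-R,.065,(378,226)),("wrist","r",R,.065,(479,207)),
("wrist","l",-L,0,(347,28)),("wrist","l",L,0,(449,9)),("wrist","b",-.075,.073,(496,157))]
sc=lambda x,y:(295+x/4,140+y/4); sd=lambda x,y:(255+(x-400)/4,150+y/4)
obs+=[("scene","f",F,.065,sc(110,17)),("scene","f",-F,.065,sc(35,152)),("scene","r",-R,.065,sc(75,258)),("scene","r",-R,0,sc(106,218)),
("side","l",-L,.065,sd(443,62)),("side","l",L,.065,sd(572,8)),("side","f",F,.065,sd(415,137)),("side","f",-F,.065,sd(513,260)),
("side","r",-R,.065,sd(640,290)),("side","r",R,.065,sd(775,217)),("side","b",-.075,.073,sd(735,127)),("side","b",.075,.073,sd(615,10))]
def res(p):
    a={"f":p[3],"l":p[4],"r":p[5]};o=[]
    for c,w,s,r,uv in obs:
        q=[.062,s,r] if w=="b" else flap(w,s,r,a[w])
        o.append(proj(d[c],Rz(p[2])@q+[p[0],p[1],0])[0]-uv)
    return np.ravel(o)
f=least_squares(res,[.55,.15,0,.7,.7,.7],loss="soft_l1");print("carton",f.x.round(4));print(res(f.x).reshape(-1,2).round(1).tolist())
# rack
ro=[("scene",(.0476,.12,.0775),(270,249)),("scene",(.0476,-.12,.0775),(172,270)),("side",(.0476,.12,.0775),(344,264.5)),("side",(.0476,-.12,.0775),(314,361)),
("scene",(-.0546,.12,.0346),(265,223)),("scene",(-.0546,-.12,.0346),(165,243)),("side",(-.0546,.12,.0346),(307,264)),("side",(-.0546,-.12,.0346),(268,352))]
rr=lambda p:np.ravel([proj(d[c],Rz(p[2])@q+[p[0],p[1],0])[0]-uv for c,q,uv in ro])
g=least_squares(rr,[.5,-.2,-.4],loss="soft_l1");print("rack",g.x.round(4),rr(g.x).reshape(-1,2).round(1).tolist())
lo=[("scene",(180+157/4,210+57/4)),("side",(260+126/4,265+100/4))]
k=least_squares(lambda P:np.ravel([proj(d[c],P)[0]-uv for c,uv in lo]),[.5,-.2,.1]);print("lid",k.x.round(4),k.fun.round(2))
print("lid in rack",(Rz(g.x[2]).T@(k.x-[g.x[0],g.x[1],0])).round(4))
print("bottle",onz(d["scene"],(350,282),0),onz(d["side"],(395,240),0),"shaker",onz(d["scene"],(302,300),0),onz(d["side"],(392,276),0))
E
```

```text
carton [0.6168 0.0868 0.2019 0.5766 0.3875 0.4347]
[[-0.4, -1.4], [-0.0, -0.2], [2.1, -0.6], [0.5, -0.1], [-0.1, -0.5], [0.2, 0.3], [-0.1, 0.1], [-3.9, 5.9], [2.2, 0.9], [4.5, 2.6], [0.1, 0.3], [-1.2, 0.7], [-1.5, 1.1], [-0.4, 0.6], [-1.4, 0.1], [-1.2, -0.5], [-1.6, -0.8], [-1.7, -1.3], [-1.9, -0.6], [-0.4, -0.2], [-1.1, -2.0], [-0.5, -2.2]]
rack [ 0.4866 -0.2981 -0.6945] [[0.1, 0.8], [-10.2, 4.8], [2.1, -1.8], [-1.0, -2.8], [-1.2, 0.1], [0.8, 1.7], [-2.2, -1.5], [-0.8, 0.1]]
lid [ 0.4593 -0.2547  0.0764] [-0.23  0.91 -0.52 -0.71]
lid in rack [-0.0488  0.0159  0.0764]
bottle [ 0.77562721 -0.16569993  0.        ] [ 0.77266973 -0.17104269  0.        ] shaker [ 0.70944876 -0.26680517  0.        ] [ 0.71241789 -0.26733025  0.        ]
```

```bash
python3 -m inch '{"gripper":[1,1,1,1,1,1,1,1,1,1,1,1],"xyz":[[4,-2.2,0],[4,-2.2,0],[4,-2.2,0],[0,0,-3],[0,0,-3],[0,0,-3],[0,0,-3],[0,0,-3],[0,0,-3],[0,0,-2],[0,0,-1.5],[0,0,0]],"turn":[[0,0,0.1],[0,0,0.1],[0,0,0],[0,0,0],[0,0,0],[0,0,0],[0,0,0],[0,0,0],[0,0,0],[0,0,0],[0,0,0],[0,0,0]]}' 40; python3 - <<'E'
from station import camera
import cv2,numpy as np,pickle
c={n:camera(n) for n in("scene","side","wrist")};pickle.dump(c,open("c1.pkl","wb"))
t=lambda n,x,y,w,h,W,H:cv2.resize(c[n]["img"][y:y+h,x:x+w,::-1],(W,H),interpolation=cv2.INTER_CUBIC)
cv2.imwrite("pics/m1.png",np.hstack([t("scene",290,120,100,100,400,400),t("side",255,140,100,100,400,400)]))
E
```

```text
clock: 1.35
tcp_pos: [0.6435, -0.0657, 0.0135]
orientation: [[-0.199, 0.98, -0.005], [0.98, 0.199, 0.001], [0.002, -0.004, -1.0]]
wrist_force: [1.3, 0.0, 0.1]
width: -0.0003
finger_force: 0.0
```

View pics/m1.png

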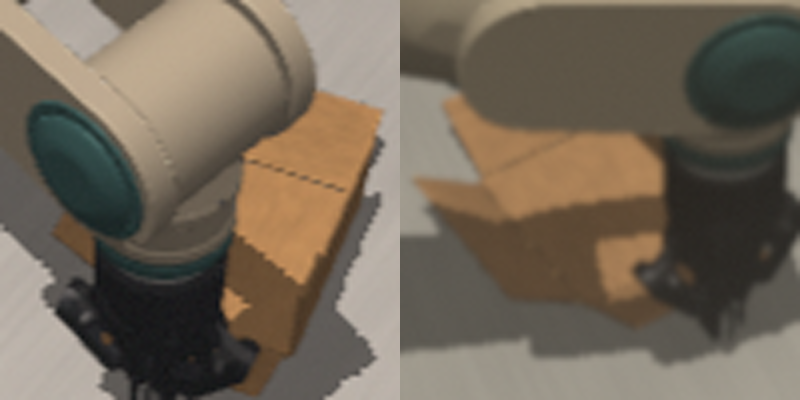

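Gripper is shut outside the right flap, about 1 cm clear of its edge in both views. Next I push it up along an arc.

```bash
python3 -m inch '{"gripper":[1,1,1,1,1,1,1,1,1,1,1,1,1],"xyz":[[-0.1,0.49,0],[-0.1,0.49,0],[-0.09,0.44,0.6],[-0.09,0.44,0.6],[-0.12,0.59,0.6],[-0.12,0.59,0.5],[-0.14,0.69,0.4],[-0.14,0.69,0.3],[-0.14,0.69,0.2],[-0.14,0.69,0.1],[-0.12,0.56,0],[0,0,0],[0,0,0]],"turn":[[0,0,0],[0,0,0],[0,0,0],[0,0,0],[0,0,0],[0,0,0],[0,0,0],[0,0,0],[0,0,0],[0,0,0],[0,0,0],[0,0,0],[0,0,0]]}'
```

```text
clock: 2.8
tcp_pos: [0.6318, -0.0022, 0.049]
orientation: [[-0.199, 0.98, -0.001], [0.98, 0.199, 0.0], [0.0, -0.0, -1.0]]
wrist_force: [0.1, -0.3, 0.6]
width: 0.0001
finger_force: 0.0
```

```bash
python3 -m inch '{"gripper":[1,1,1,1,1,1,1,1,1,1,1,1,1,1,1,1,1],"xyz":[[0.4,-2,0],[0,0,4],[0,0,4],[0,0,4],[-0.72,3.73,0],[-0.72,3.73,0],[-0.72,3.73,0],[-0.72,3.73,0],[-0.72,3.73,0],[-0.72,3.73,0],[-0.72,3.73,0],[0,0,-3],[0,0,-3],[0,0,-3],[0,0,-3],[0,0,-3],[0,0,-0.5]],"turn":[[0,0,0],[0,0,0],[0,0,0],[0,0,0],[0,0,0],[0,0,0],[0,0,0],[0,0,0],[0,0,0],[0,0,0],[0,0,0],[0,0,0],[0,0,0],[0,0,0],[0,0,0],[0,0,0],[0,0,0]]}'; python3 - <<'E'
from station import camera
import cv2,numpy as np,pickle
c={n:camera(n) for n in("scene","side","wrist")};pickle.dump(c,open("c2.pkl","wb"))
t=lambda n,x,y,w,h,W,H:cv2.resize(c[n]["img"][y:y+h,x:x+w,::-1],(W,H),interpolation=cv2.INTER_CUBIC)
cv2.imwrite("pics/m2.png",np.hstack([t("scene",290,120,100,100,400,400),t("side",255,140,100,100,400,400)]))
E
```

```text
clock: 4.5
tcp_pos: [0.5831, 0.2375, 0.0095]
orientation: [[-0.198, 0.98, -0.008], [0.98, 0.198, -0.003], [-0.001, -0.008, -1.0]]
wrist_force: [-0.1, -0.8, -0.4]
width: 0.0003
finger_force: 0.0
```

View pics/m2.png

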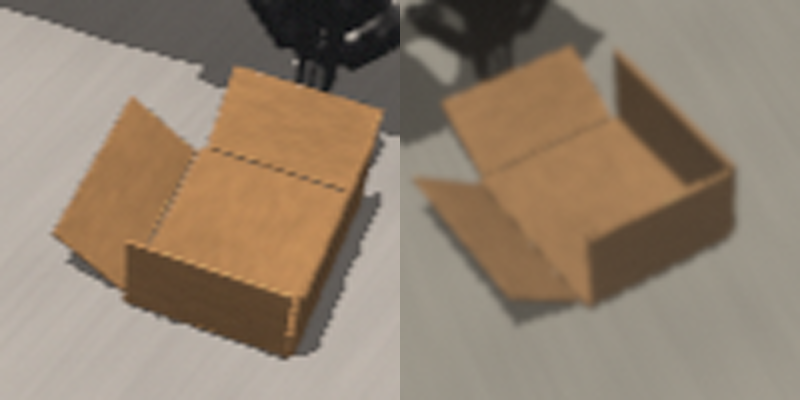

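Right flap stands flush with the back wall; the left and front flaps are clear to see. I'll refine the carton pose from this view.

```bash
python3 - <<'E'
from h import *;import pickle
d=pickle.load(open("cams.pkl","rb"));e=pickle.load(open("c2.pkl","rb"));d["scene"],d["side"]=e["scene"],e["side"]
F,L=.069,.057
sc=lambda x,y:(290+x/4,120+y/4); sd=lambda x,y:(255+(x-400)/4,140+y/4)
obs=[("scene","l",-L,0,0,sc(210,148)),("scene","l",L,0,0,sc(345,190)),("scene","l",-L,.065,0,sc(235,67)),("scene","l",L,.065,0,sc(383,112)),
("scene","f",F,.065,0,sc(133,97)),("scene","f",-F,.065,0,sc(53,235)),("scene","r",-L,.065,.002,sc(127,245)),("scene","r",L,.065,.002,sc(298,297)),("scene","r",-L,0,.004,sc(125,303)),
("side","l",-L,.065,0,sd(443,102)),("side","l",L,.065,0,sd(573,46)),("side","l",-L,0,0,sd(487,173)),("side","l",L,0,0,sd(612,120)),
("side","r",-L,.065,.002,sd(588,242)),("side","r",L,.065,.002,sd(733,170)),("side","r",-L,0,.004,sd(590,305)),("side","f",F,.065,0,sd(413,178)),("side","f",-F,.065,0,sd(512,298))]
def res(p):
    a={"f":p[3],"l":p[4],"r":p[5]}
    return np.ravel([proj(d[c],Rz(p[2])@flap(w,s,r,a[w],t)+[p[0],p[1],0])[0]-uv for c,w,s,r,t,uv in obs])
f=least_squares(res,[.61,.09,.2,.6,.6,1.57],loss="soft_l1");print("carton",f.x.round(4));print(res(f.x).reshape(-1,2).round(1).tolist())
for nm in("scene","side"):
    k=[o[0]==nm for o in obs];k=np.repeat(k,2)
    print(nm,least_squares(lambda p:res(p)[k],f.x).x.round(4))
E
```

```text
carton [0.6183 0.086  0.2094 0.587  0.508  1.5655]
[[-1.1, 0.8], [2.3, 2.1], [0.2, 0.5], [0.4, 0.6], [-0.5, 0.7], [-0.3, 0.6], [-0.2, 0.2], [-1.2, 1.3], [-0.3, 1.1], [-0.8, -0.8], [-0.7, -1.1], [-1.4, 0.1], [-0.1, -1.6], [0.0, -1.4], [-0.9, -0.6], [0.9, -0.5], [-0.4, -1.0], [-0.4, -0.9]]
scene [0.6164 0.0901 0.2251 0.6009 0.4077 1.5451]
side [0.6185 0.0825 0.1983 0.5767 0.4608 1.5592]
```

```bash
python3 -m inch '{"gripper":[1,1,1,1,1,1,1,1,1,1,1,1,1],"xyz":[[0.1,-0.49,0.2],[0.1,-0.49,0],[0.09,-0.44,0.6],[0.09,-0.44,0.6],[0.12,-0.59,0.6],[0.12,-0.59,0.5],[0.14,-0.69,0.4],[0.14,-0.69,0.3],[0.14,-0.69,0.2],[0.14,-0.69,0.1],[0.12,-0.56,0],[0,0,0],[0,0,0]],"turn":[[0,0,0],[0,0,0],[0,0,0],[0,0,0],[0,0,0],[0,0,0],[0,0,0],[0,0,0],[0,0,0],[0,0,0],[0,0,0],[0,0,0],[0,0,0]]}'
```

```text
clock: 5.95
tcp_pos: [0.5985, 0.1749, 0.049]
orientation: [[-0.198, 0.98, -0.001], [0.98, 0.198, -0.0], [-0.0, -0.001, -1.0]]
wrist_force: [0.0, 0.8, 0.4]
width: 0.0003
finger_force: 0.0
```

```bash
python3 -m inch '{"gripper":[1,1,1,1,1,1,1,1,1,1,1,1,1,1,1],"xyz":[[-0.4,2,0],[0,0,4],[0,0,4],[0,0,4],[-1,-1.24,0],[-1,-1.24,0],[-1,-1.24,0],[-1,-1.24,0],[-1,-1.24,0],[-1,-1.24,0],[-1,-1.24,0],[-1,-1.24,0],[-1,-1.24,0],[-1,-1.24,0],[-1,-1.24,0]],"turn":[[0,0,0],[0,0,0],[0,0,0],[0,0,0],[0,0,0.143],[0,0,0.143],[0,0,0.143],[0,0,0.143],[0,0,0.143],[0,0,0.143],[0,0,0.143],[0,0,0.143],[0,0,0.143],[0,0,0.143],[0,0,0.143]]}' && python3 -m inch '{"gripper":[1,1,1,1,1,1,1,1],"xyz":[[0,0,0],[0,0,-3],[0,0,-3],[0,0,-3],[0,0,-3],[0,0,-2.5],[0,0,-1],[0,0,0]],"turn":[[0,0,0],[0,0,0],[0,0,0],[0,0,0],[0,0,0],[0,0,0],[0,0,0],[0,0,0]]}'
```

```text
clock: 7.45
tcp_pos: [0.4841, 0.0585, 0.1692]
orientation: [[-0.978, -0.207, -0.0], [-0.207, 0.978, 0.0], [0.0, 0.0, -1.0]]
wrist_force: [-0.4, 0.7, 0.3]
width: 0.0001
finger_force: 0.0
clock: 8.25
tcp_pos: [0.4839, 0.0591, 0.0131]
orientation: [[-0.98, -0.199, -0.003], [-0.199, 0.98, 0.0], [0.003, 0.001, -1.0]]
wrist_force: [0.0, -0.5, -0.2]
width: -0.0003
finger_force: 0.0
```

```bash
python3 -m inch '{"gripper":[1,1,1,1,1,1,1,1,1,1,1,1,1],"xyz":[[0.49,0.1,0],[0.49,0.1,0],[0.44,0.09,0.6],[0.44,0.09,0.6],[0.54,0.11,0.6],[0.59,0.12,0.5],[0.64,0.13,0.4],[0.64,0.13,0.3],[0.64,0.13,0.2],[0.64,0.13,0.1],[0.52,0.11,0],[0,0,0],[0,0,0]],"turn":[[0,0,0],[0,0,0],[0,0,0],[0,0,0],[0,0,0],[0,0,0],[0,0,0],[0,0,0],[0,0,0],[0,0,0],[0,0,0],[0,0,0],[0,0,0]]}'; python3 - <<'E'
# pot grasp geometry
from h import *
yaw=-.6945;lid=np.array([.4593,-.2547,.0764+.002]);n=Rz(yaw)@[-.5,0,.866]
base=lid-.05*n;y=Rz(yaw)@[0,1,0];z=-n
print("n",n.round(3),"base",base.round(4),"tcp",(base+.016*n).round(4),"pre",(base+.10*n).round(4))
from scipy.spatial.transform import Rotation as R
T=np.c_[np.cross(y,z),y,z];print(T.round(3),R.from_matrix(T).as_rotvec())
E
```

```text
clock: 9.55
tcp_pos: [0.5453, 0.0711, 0.047]
orientation: [[-0.98, -0.201, -0.0], [-0.201, 0.98, 0.0], [0.0, 0.0, -1.0]]
wrist_force: [-0.1, 0.1, 1.3]
width: -0.0003
finger_force: 0.0
n [-0.384  0.32   0.866] base [ 0.4785 -0.2707  0.0351] tcp [ 0.4724 -0.2656  0.049 ] pre [ 0.4401 -0.2387  0.1217]
[[-0.665  0.64   0.384]
 [ 0.554  0.768 -0.32 ]
 [-0.5    0.    -0.866]] [ 0.89807045  2.48143897 -0.24064336]
```

```bash
python3 -m inch '{"gripper":[1,1,1,1,0,0,0,0,0,0,0,0,0,0,0],"xyz":[[-2,-0.4,0],[0,0,4],[0,0,4],[0,0,4],[-1,-2.93,0],[-1,-2.93,0],[-1,-2.93,0],[-1,-2.93,0],[-1,-2.93,0],[-1,-2.93,0],[-1,-2.93,0],[-1,-2.93,0],[-1,-2.93,0],[-1,-2.93,0],[0,0,0]],"turn":[[0,0,0],[0,0,0],[0,0,0],[0,0,0],[0,0,-0.149],[0,0,-0.149],[0,0,-0.149],[0,0,-0.149],[0,0,-0.149],[0,0,-0.149],[-0.0838,-0.1005,0],[-0.0838,-0.1005,0],[-0.0838,-0.1005,0],[-0.0838,-0.1005,0],[0,0,0]]}'; python3 - <<'E'
from station import camera
import cv2,numpy as np,pickle
c={n:camera(n) for n in("scene","side","wrist")};pickle.dump(c,open("c3.pkl","wb"))
t=lambda n,x,y,w,h,W,H:cv2.resize(c[n]["img"][y:y+h,x:x+w,::-1],(W,H),interpolation=cv2.INTER_CUBIC)
cv2.imwrite("pics/m3.png",np.vstack([np.hstack([t("scene",290,130,100,75,400,300),t("side",255,145,100,75,400,300)]),np.hstack([t("wrist",0,0,640,400,480,300),t("side",250,255,107,100,320,300)])]))
E
```

```text
clock: 11.05
tcp_pos: [0.4221, -0.2265, 0.1645]
orientation: [[-0.666, 0.64, 0.382], [0.554, 0.768, -0.322], [-0.499, -0.003, -0.866]]
wrist_force: [0.1, 0.5, -0.6]
width: 0.0854
finger_force: 0.0
```

View pics/m3.png

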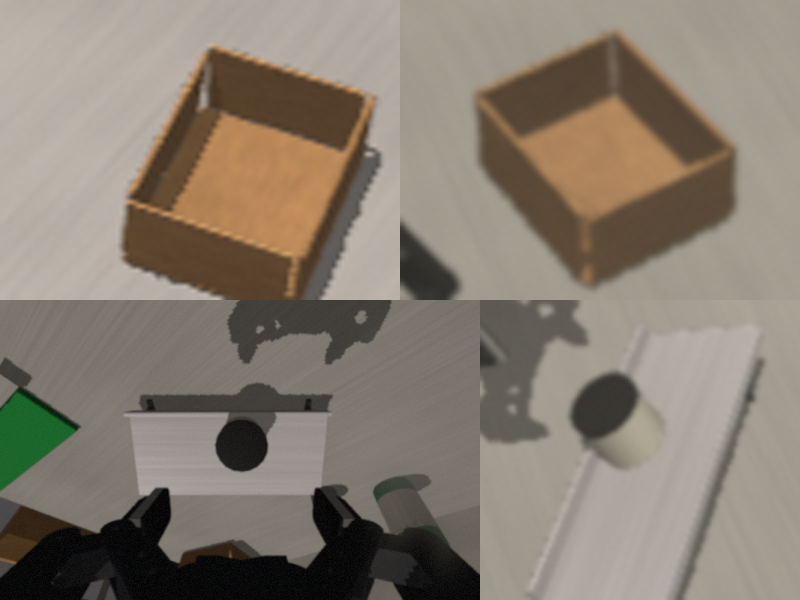

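The carton's walls all stand upright in both views. The wrist view shows the rack square to the tool, with the lid centred at pixel (322,195). Next I'll refine the pot position.

```bash
python3 - <<'E'
from h import *;import pickle
from station import manip
c=pickle.load(open("c3.pkl","rb"));s=manip.state();T=np.array(s["orientation"]);p=s["tcp_pos"]
g=cv2.cvtColor(c["wrist"]["img"],cv2.COLOR_RGB2GRAY)[150:240,280:365];m=(g<50).astype(np.uint8)
n_,l,st,ce=cv2.connectedComponentsWithStats(m);i=1+np.argmax(st[1:,4]);uv=ce[i]+[280,150];print(uv,st[i])
lo=[("scene",(219.3,224.3)),("side",(291.8,289.7)),("wrist",tuple(uv))]
f=lambda w:least_squares(lambda P:np.ravel([proj(c[k],P)[0]-v for k,v in w]),[.46,-.25,.08])
for w in(lo,lo[:2],lo[::2],lo[1:]):k=f(w);print(k.x.round(4),k.fun.round(1))
lid=f(lo).x
o,d=ray(c["wrist"],uv);q=o+d*((lid-o)@d)
print("wrist-ray lid in tool",(T.T@(q-p)).round(4),"tri",(T.T@(lid-p)).round(4))
E
```

```text
[322.00246171 192.98085339] [   8    9   68   69 3656]
[ 0.4586 -0.2546  0.0752] [-0.4  1.  -1.1 -0.   0.3  0.2]
[ 0.46   -0.255   0.0775] [-0.2  0.9 -0.5 -0.7]
[ 0.4573 -0.2537  0.0766] [-0.6  0.1  0.2 -0. ]
[ 0.4596 -0.2556  0.0737] [-0.4  0.5  0.2  0.1]
wrist-ray lid in tool [ 0.0087 -0.0014  0.1024] tri [ 0.0086 -0.0012  0.1024]
```

```bash
python3 -m inch '{"gripper":[0,0,0,0,0,0,0,0,1,1,1,1,1,1],"xyz":[[-0.65,0.38,-0.43],[1,-0.84,-2.27],[1,-0.84,-2.27],[1,-0.84,-2.27],[0.8,-0.67,-1.82],[0.7,-0.59,-1.6],[0.5,-0.42,-1.13],[0,0,0],[0,0,0],[0,0,0],[0,0,0],[0,0,0],[0,0,0],[0,0,0]],"turn":[[0,0,0],[0,0,0],[0,0,0],[0,0,0],[0,0,0],[0,0,0],[0,0,0],[0,0,0],[0,0,0],[0,0,0],[0,0,0],[0,0,0],[0,0,0],[0,0,0]]}' 40
```

```text
clock: 12.6
tcp_pos: [0.4692, -0.2639, 0.0506]
orientation: [[-0.667, 0.638, 0.385], [0.552, 0.77, -0.32], [-0.501, -0.001, -0.865]]
wrist_force: [-3.3, 4.9, 5.0]
width: 0.0533
finger_force: 41.4
```

```bash
python3 -m inch '{"gripper":[1,1,1,1,1,1,1,1,1,1,1,1,1,1,1,1],"xyz":[[-0.4,0.32,0.87],[-0.75,0.64,1.73],[-1.15,0.96,2.6],[-1.15,0.96,2.6],[1.83,3.22,0.61],[1.83,3.22,0.61],[1.83,3.22,0.61],[1.83,3.22,0.61],[1.83,3.22,0.61],[1.83,3.22,0.61],[1.83,3.22,0.61],[1.83,3.22,0.61],[1.83,3.22,0.61],[1.83,3.22,0.61],[0,0,0],[0,0,0]],"turn":[[0,0,0],[0,0,0],[0,0,0],[0,0,0],[0.0838,0.1005,0],[0.0838,0.1005,0],[0.0838,0.1005,0],[0.0838,0.1005,0],[0,0,0.149],[0,0,0.149],[0,0,0.149],[0,0,0.149],[0,0,0.149],[0,0,0.149],[0,0,0],[0,0,0]]}'; python3 - <<'E'
from station import camera
import cv2,numpy as np,pickle
c={n:camera(n) for n in("scene","side","wrist")};pickle.dump(c,open("c4.pkl","wb"))
t=lambda n,x,y,w,h,W,H:cv2.resize(c[n]["img"][y:y+h,x:x+w,::-1],(W,H),interpolation=cv2.INTER_CUBIC)
cv2.imwrite("pics/m4.png",np.hstack([t("scene",285,75,120,140,400,467),t("side",245,85,120,140,400,467)]))
E
```

```text
clock: 14.2
tcp_pos: [0.6173, 0.0873, 0.1883]
orientation: [[-0.98, -0.201, -0.0], [-0.201, 0.98, -0.0], [0.0, -0.0, -1.0]]
wrist_force: [0.5, -0.0, -1.6]
width: 0.0528
finger_force: 43.0
```

View pics/m4.png

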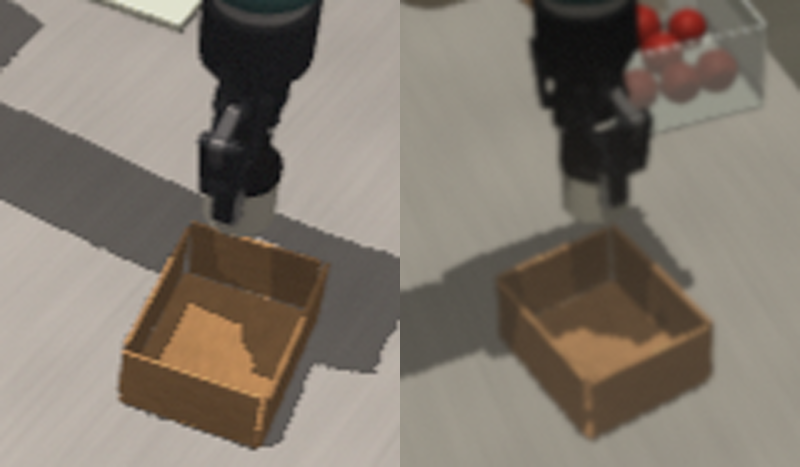

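The pot is held upright above the carton, whose walls are intact. Lowering it, slowly near the floor.

```bash
Z='[0,0,0]'; python3 -m inch '{"gripper":[1,1,1,1,1,1,1,1,1,1],"xyz":[[0,0,-2],[0,0,-2.5],[0,0,-2.5],[0,0,-2.5],[0,0,-2],[0,0,-1.5],[0,0,-1.5],[0,0,-1],[0,0,0],[0,0,0]],"turn":[[0,0,0],[0,0,0],[0,0,0],[0,0,0],[0,0,0],[0,0,0],[0,0,0],[0,0,0],[0,0,0],[0,0,0]]}'; python3 -m inch '{"gripper":[1,1,1,1],"xyz":[[0,0,-0.2],[0,0,-0.2],[0,0,-0.1],[0,0,0]],"turn":[[0,0,0],[0,0,0],[0,0,0],[0,0,0]]}'
```

```text
clock: 15.35
tcp_pos: [0.6177, 0.0867, 0.034]
orientation: [[-0.98, -0.201, 0.001], [-0.201, 0.98, 0.0], [-0.001, -0.0, -1.0]]
wrist_force: [0.5, 0.1, -0.5]
width: 0.0528
finger_force: 43.0
clock: 15.75
tcp_pos: [0.6173, 0.0868, 0.0284]
orientation: [[-0.98, -0.201, -0.0], [-0.201, 0.98, 0.0], [0.0, 0.0, -1.0]]
wrist_force: [-0.6, 0.3, -1.5]
width: 0.0531
finger_force: 43.0
```

```bash
for i in 1 2; do python3 -m inch '{"gripper":[1,1,1],"xyz":[[0,0,-0.1],[0,0,-0.1],[0,0,0]],"turn":[[0,0,0],[0,0,0],[0,0,0]]}' | grep -E 'tcp|force'; done
```

```text
tcp_pos: [0.6172, 0.0867, 0.0262]
wrist_force: [-0.1, 0.0, -1.7]
finger_force: 43.0
tcp_pos: [0.6172, 0.0867, 0.0242]
wrist_force: [-0.2, 0.6, -1.6]
finger_force: 43.0
```

```bash
python3 -m inch '{"gripper":[1,1,1],"xyz":[[0,0,-0.1],[0,0,-0.1],[0,0,0]],"turn":[[0,0,0],[0,0,0],[0,0,0]]}' | grep -E 'tcp|wrist'; python3 -m inch '{"gripper":[1,1],"xyz":[[0,0,-0.1],[0,0,0]],"turn":[[0,0,0],[0,0,0]]}' | grep -E 'tcp|wrist'
```

```text
tcp_pos: [0.6172, 0.0867, 0.0222]
wrist_force: [0.1, -0.6, -0.0]
tcp_pos: [0.6172, 0.0867, 0.0213]
wrist_force: [-0.4, -0.7, -0.6]
```

```bash
python3 -m inch '{"gripper":[1,1],"xyz":[[0,0,-0.1],[0,0,0]],"turn":[[0,0,0],[0,0,0]]}' | grep -E 'tcp|wrist'; python3 -m inch '{"gripper":[1,1],"xyz":[[0,0,-0.1],[0,0,0]],"turn":[[0,0,0],[0,0,0]]}' | grep -E 'tcp|wrist'
```

```text
tcp_pos: [0.6172, 0.0867, 0.0202]
wrist_force: [-0.3, 1.0, -1.6]
tcp_pos: [0.6172, 0.0867, 0.0193]
wrist_force: [-0.8, 0.9, -1.6]
```

```bash
python3 -m inch '{"gripper":[1,1],"xyz":[[0,0,-0.1],[0,0,0]],"turn":[[0,0,0],[0,0,0]]}' | grep -E 'tcp|wrist'; python3 -m inch '{"gripper":[1,1],"xyz":[[0,0,-0.1],[0,0,0]],"turn":[[0,0,0],[0,0,0]]}' | grep -E 'tcp|wrist'
```

```text
tcp_pos: [0.6174, 0.0867, 0.0187]
wrist_force: [-0.1, -1.0, 1.0]
tcp_pos: [0.6175, 0.0867, 0.0187]
wrist_force: [-5.0, 0.4, 6.2]
```

```bash
python3 -m inch '{"gripper":[0.15,0.15,0.15,0.15,0.15,0.15,0.15,0.15,0.15,0.15,0.15,0.15,0.15,0.15],"xyz":[[0,0,0.1],[0,0,0],[0,0,0],[0,0,0],[0,0,0],[0,0,1],[0,0,2],[0,0,3],[0,0,4],[0,0,4],[-3,-2,4],[-4,-3,2],[-4,-3,0],[0,0,0]],"turn":[[0,0,0],[0,0,0],[0,0,0],[0,0,0],[0,0,0],[0,0,0],[0,0,0],[0,0,0],[0,0,0],[0,0,0],[0,0,0],[0,0,0],[0,0,0],[0,0,0]]}'; python3 - <<'E'
from station import camera
import cv2,numpy as np,pickle
c={n:camera(n) for n in("scene","side","wrist")};pickle.dump(c,open("c5.pkl","wb"))
t=lambda n,x,y,w,h,W,H:cv2.resize(c[n]["img"][y:y+h,x:x+w,::-1],(W,H),interpolation=cv2.INTER_CUBIC)
cv2.imwrite("pics/m5.png",np.hstack([t("scene",290,125,100,100,400,400),t("side",255,140,100,100,400,400)]))
E
```

```text
clock: 19.05
tcp_pos: [0.5086, 0.008, 0.2148]
orientation: [[-0.98, -0.198, -0.001], [-0.198, 0.98, -0.001], [0.001, -0.001, -1.0]]
wrist_force: [-0.0, 0.4, -0.0]
width: 0.0728
finger_force: 0.0
```

View pics/m5.png

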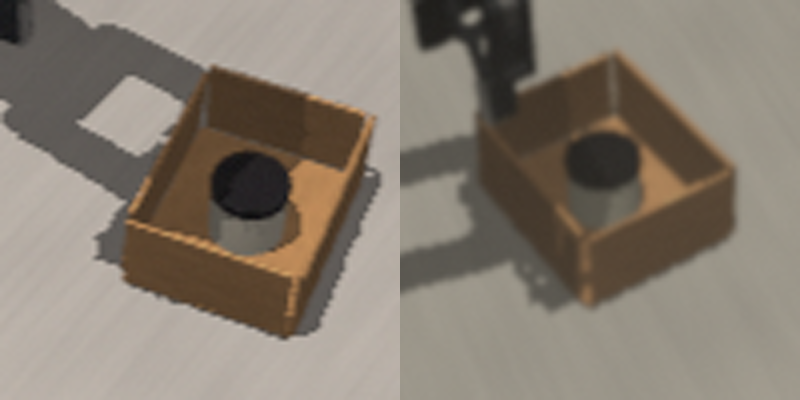

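The pot stands upright in the middle, lid at scene pixel about (352,171), with all the walls upright and the gripper clear.

```bash
python3 -c "
from h import *;import pickle
c=pickle.load(open('c5.pkl','rb'))
for n,uv in(('scene',(352.5,171.2)),('side',(305.6,180))):print(Rz(.207).T@(onz(c[n],uv,.054)-[.618,.0865,0]))
from station import workorder;print(workorder.sign_off())"
```

```text
[ 0.00161405 -0.00145412  0.054     ]
[-0.00216537 -0.0089613   0.054     ]
the job is handed in; nothing more can be done
None
```

I bent all three flaps upright and set the pot upright on the carton floor, within about 1 cm of the middle by the last pictures. The oil bottle and shaker were kept clear of throughout, and the job was handed in at about 19 s of the 70 s; no verdict came back.

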